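# Press a bush home with a locking clamp

### The arm

A 7-joint arm with a two-finger parallel gripper is mounted at the origin on the work surface. World frame = base frame: x ahead of the robot, y to its left, z up, the work surface at z = 0. Lengths are in m, angles in rad, forces in N, time in s.
With the tool pointing down it reaches from about 0.4 to 0.9 m from the base axis. Payload 5.5 kg.
Tool frame: the origin (TCP) lies at the centre of the arm's flange, where the gripper is bolted on; the fingertips stand 178 mm ahead of it and the grasp point (between the pads) lies r.grip_depth ahead of it (r.grip_depth is the distance from the TCP to the grasp point, in m); z points along the fingers, x is the direction in which the jaws open and shut, and the axes are right-handed (so a half turn about z gives the same grasp; the last joint's range is limited). The gripper opens to 92 mm and grips with 3 to 60 N. Pads are 19 mm wide; open, the fingers measure 130 mm over their backs; the gripper's body (75 mm by 190 mm) begins 47 mm behind the grasp point.
Start: joints at [-0.954, 0.501, -0.427, 1.55, 0.221, 1.138, -0.21], TCP at [0.225, 0.61, 0.405] pointing down, gripper open.
Joint ranges: [-2.88, 2.88], [-0.31, 2.03], [-1.54, 1.56], [0.2, 2.42], [-1.41, 4.55], [0.19, 2.02], [-2.57, 2.57]. Speed limits (rad/s): [2.57, 2.57, 3.14, 3.14, 3.14, 3.14, 3.14].

### API

Orientations are given as a unit quaternion [w, x, y, z].
In Python, from plant import monitor, imaging, sign_off, models, r gives the robot as it stands. The module is installed in compiled form; this text tells all that it offers.
- The arm moves only by the tool arm_command, never from a script. Its argument "series" is a list of rows, each a list of 5 numbers: the shift along the tool's x, y, z scaled (see below), then the turn about the tool's z scaled (see below), then the closure, from -1 (fully open) to 1 (shut). In form: [[dx, dy, dz, twist, jaw], ...]. A call has 1 to 12 rows; each row shifts and turns the commanded pose from where the row before left it, along the tool's axes as they then stand; what a row does not reach is not made up. The controller multiplies each number of a shift by 100 mm and each number of a turn by 45 degrees. A row lasts 1/8 s, in which the tool goes at most 62.5 mm and 10.7 degrees, less where a joint would pass 70% of its speed; a pose out of reach is approached as far as the arm can. A call with a number of a shift or a turn outside -1 to 1 is refused whole. A call with a gripper value outside its range is refused whole. The fingers move at their own pace and stop on an object; "force" is the grip in N (left out, the last holds). Time passes only in rows, so rows that do not move let the fingers close. It gives the time, the measured TCP pose, the force and the opening at its end, in the units of the state.
- monitor.read_state(): the state, without advancing time (a new reading comes with each control period).
- imaging.get_image(name): name is "scene" or "top" or "wrist"; returns the picture (384x512x3 uint8, red, green, blue); there is no depth.
- imaging.camera_info(name): a dict with "mtx" (3x3 intrinsics, pixels), "world_to_cam" (4x4, takes a point from world to camera coordinates); the wrist camera has in their place "hand_eye" (4x4, takes a point from camera to tool coordinates, whose origin is the TCP and whose axes are the tool frame's). Camera axes: x right, y up, looking along -z (the intrinsics and any distortion apply to the point x, -y, -z); pixel columns grow to the right and rows downward; lengths in m; the calibration is good to about 2 mm. A picture is of the moment at which its call begins: read the wrist's pose just before it. camera_info takes no time and is no camera call.
- sign_off(): hands the job in, once; it reports no verdict.
Trained networks look in the newest picture that a camera, given by its name, has taken for a name from the list of things; names that differ only in an ending like _2 or _b are one class to them, and where a whole thing is asked for, a point or a joint stands for the part that bears it (a point fixed in the world has none). Each returns a list of dicts, best first, with "score" (0 to 1); they miss things now and then, are a little off and sometimes report something else, mostly with a low value. They report only what shows in the picture. A call takes as long as a camera call.
- models.look_for(camera, name): "box" ([left, top, right, bottom] in pixels, round what is visible of it).
- models.trace(camera, name): "pixels" (384x512 bool, what is visible of it) and "box" ([left, top, right, bottom] in pixels, round what is visible of it).
The state is a dict: "time": time; "joint_positions": joint angles; "joint_velocities": joint speeds; "joint_efforts": joint torques, N m; "tool_pos": TCP position; "eef_rot": TCP orientation; "contact_force": force on the tool from outside, world axes, zero at the start; "wrist_torque": the same for the moment, N m; "finger_gap": finger opening in m.
Only numpy, scipy, OpenCV 4.12 (cv2) and the standard library are available. Lean on these libraries where they do the work, as an engineer would, in place of code of your own. Each camera call takes 0.05 s, during which the arm holds its last target. There are 200 camera calls.

### The job

Press the brass flanged bush fully home in its bracket with the locking clamp: squeeze the red handle and the black rear handle together between the fingers, gently, until the clamp snaps over centre and locks, then let go and leave it locked by itself for at least a second. Then pull the yellow release lever, keeping off the red handle, so that the clamp springs fully open, and let the lever return. The clamp stands on a lightly braked cross-slide that has been set up, so do not shove it more than a millimetre or two along the slide, and leave the other things on the bench alone.

Things in the scene. Friction and masses are not known exactly. Their poses are not given: they have to be found in the camera images.
- clamp: Locking clamp on a grey carriage (205 x 90 mm) that slides along its own y on a cross-slide. Origin: on the lever's pin axis, at the carriage's underside, 22 mm over the table. -x runs along the handles to their free ends, +x to the jaws, +y is the red handle's side. Handles and lever: mid-height 53 mm above the origin. Carriage top 32 mm, highest part 100 mm over the table. The slide's brake slips at about 7 N.
- rear_zone (a point): On the carriage at x=0, y=-21 mm of the clamp, at handle mid-height. The black rear handle, a bar along x (x=-20 to 100 mm), 10 mm thick, 26 mm tall, firm on the carriage, passes within 8 mm of here: its mid-plane is at y = -13 to -29 mm, as its setting screw was left. That is not measured: find it by touch or sight.
- squeeze_handle: Red-sleeved moving handle: a bar 10 mm thick (y), 26 mm tall (z), along its own -x from its hinge to its free end 120 mm off (sleeve: the last 60 mm). Origin: on the vertical hinge axis, mid-height, at x=100, y=13 mm of the clamp. More than 40 N on it is too much.
- squeeze_angle (a joint): Red handle: 0 = open (0.17 rad from parallel, free end out to the clamp's +y), 0.17 = closed and locked, parallel to the rear handle, mid-plane at y=+13 mm of the clamp. 100 mm from the hinge that is 17 mm of travel to -y. Spring and bush resist there with 6 to 14 N; past the centre at 0.14 it snaps on to 0.17 and stays; let go before that it springs open.
- squeeze_grip (a point): On the outer face of the red handle, mid-height, 100 mm from its hinge: the place to press.
- release_lever: Yellow release lever, 5 mm thick, lying along x between the two handles, hinged on a vertical pin at the clamp's origin (x=0, y=0). Its paddle, 26 mm tall, sticks out past the handles' free ends, from x=-45 to -87 mm of the clamp. Origin: on its hinge, at mid-height.
- lever_angle (a joint): Angle of the release lever: 0 = at rest along x on a stop (sprung back to it), grows as the paddle is pulled to the clamp's -y (rear handle's side); end stop at 0.24. With the clamp locked it takes about 4.5 N at the paddle; by about 0.12 rad (8 mm at the paddle) the clamp has snapped open. Pulling against the end stop shoves the carriage.
- lever_tail (a point): Middle of the lever's paddle, mid-height, 68 mm from its hinge.
- bush_depth (a joint): How far (m) the brass flanged bush (flange 22 mm wide, 4 mm thick) between the jaws has been pressed into the green bracket: 0 to 0.002 at the start (standing 4.5 to 6.5 mm off), 0.0065 = flange on the bracket; over 0.005 counts as home. The locked clamp leaves it at about 0.006.
- spare_bracket_a: Loose green bracket, an L of 70 x 42 mm, 40 mm tall, beside the clamp at its +y; leave alone. Origin under its centre.
- spare_bush: Loose brass ring, 22 mm wide, 14 mm tall, beside the clamp at its -y; leave alone. Origin under its centre.
- spare_bracket_b: Another loose green bracket like it, far to the side; leave alone.
- screwdriver: Screwdriver with a red handle lying on the bench; leave alone.
- wrench: Steel wrench lying on the bench; leave alone.
- bottle_a: Blue bottle with a white cap, 48 mm wide, 120 mm tall; leave alone.
- bottle_b: Blue bottle with a red cap, 48 mm wide, 120 mm tall; leave alone.
- roller: Green roller on a black cradle, 50 x 140 mm, 60 mm tall; leave alone.

How it is judged:
By the outcome, as a careful person would: the job done as asked, in the order asked, and still so for the second after the job is handed in, with the robot touching nothing.
It also fails if it takes over 61 s, if anything falls off the work surface, if the arm or the gripper's body presses on something with over 40 N, if the wrist force passes 120 N, or if a joint passes its speed limit or range.

## Working session

There is one attempt and no reset: what is moved stays moved. The work goes in short steps, Python scripts to look and compute and a tool call to move; the robot and the scene stay as the last step left them, time stands still between calls to the robot, and variables do not carry over. Pictures are saved under pics/ and viewed, about 8 in all and at most 12, crops included, and the job is handed in when it is done.

Besides the shell and the picture viewer there is one more tool, called as name([rows], argument=value, ...), one row to a line, values as JSON. arm_command: Moves the arm, as the interface text tells. Its arguments: {"type":"object","properties":{"series":{"type":"array","items":{"type":"array","items":{"type":"number","minimum":-1,"maximum":1}}},"force":{"type":"number"}},"required":["series"]}

```bash
mkdir -p pics; cat > h.py <<'E'
import numpy as np, cv2
from plant import monitor, imaging, sign_off, models, r
from scipy.spatial.transform import Rotation as R
def T_tool():
    s=monitor.read_state(); T=np.eye(4); q=s['eef_rot']
    T[:3,:3]=R.from_quat([q[1],q[2],q[3],q[0]]).as_matrix(); T[:3,3]=s['tool_pos']; return T
def cam(name,T=None):
    i=imaging.camera_info(name); K=np.array(i['mtx'])
    if name=='wrist': c2w=(T_tool() if T is None else T)@np.array(i['hand_eye'])
    else: c2w=np.linalg.inv(np.array(i['world_to_cam']))
    return K,c2w
def ray(K,c2w,px):
    d=np.linalg.inv(K)@np.array([px[0],px[1],1.]); d=np.array([d[0],-d[1],-d[2]])
    return c2w[:3,3],c2w[:3,:3]@d
def at_z(K,c2w,px,z):
    o,d=ray(K,c2w,px); return o+d*(z-o[2])/d[2]
def proj(K,c2w,P):
    p=np.linalg.inv(c2w)@np.append(P,1); q=K@np.array([p[0],-p[1],-p[2]]); return q[:2]/q[2]
def save(n,img): cv2.imwrite('pics/'+n+'.png',img[:,:,::-1])
E
python3 - <<'E'
from h import *
print(imaging.camera_info('top').keys(), r.grip_depth, monitor.read_state())
a=imaging.get_image('scene');b=imaging.get_image('top')
save('a',np.vstack([cv2.resize(a,(400,300)),cv2.resize(b,(400,300))])) 
save('top0',b)
for n in ['clamp','squeeze_handle','release_lever','lever_tail','squeeze_grip']:
  for c in ['top']:
    for t in models.trace(c,n)[:2]:
      ys,xs=np.nonzero(t['pixels']); print(n,c,t['score'],t['box'],xs.mean(),ys.mean())
for c in ['top','scene','wrist']: 
  K,w=cam(c); print(c,K[0,0],w[:3,3],w[:3,2])
E
```

```text
dict_keys(['mtx', 'world_to_cam']) 0.1592 {'time': 0.0, 'joint_positions': array([-0.95382024,  0.50186021, -0.42676408,  1.5514594 ,  0.22077635,
        1.13826269, -0.21031163]), 'joint_velocities': array([ 6.68202028e-04,  1.84384971e-04, -1.65772934e-04,  9.70821083e-05,
       -9.07061855e-04,  1.18383155e-04, -7.87493757e-04]), 'joint_efforts': array([ 2.83724994e-04, -5.66599095e+01, -5.81638858e+00, -2.79103804e+01,
       -6.87124254e-02,  3.07226123e-02,  1.76407193e-04]), 'tool_pos': array([0.22512639, 0.6093927 , 0.40366394]), 'eef_rot': array([ 5.19762297e-04,  8.20496979e-01,  5.71650037e-01, -8.19857849e-04]), 'contact_force': array([ 0.79424522, -0.40440355, -0.13012678]), 'wrist_torque': array([0.02578151, 0.00862609, 0.03728259]), 'finger_gap': 0.09190642416731361}
clamp top 0.59 [93.2, 173.9, 133.7, 197.4] 114.11774461028192 183.87893864013267
squeeze_handle top 0.39 [263.0, 166.4, 267.7, 199.4] 267.3076923076923 187.25641025641025
release_lever top 0.6 [275.7, 190.4, 279.4, 190.4] 275.25 187.0
lever_tail top 0.46 [274.3, 184.1, 278.4, 217.1] 276.10714285714283 201.55357142857142
squeeze_grip top 0.46 [266.5, 165.5, 274.1, 197.3] 267.812030075188 182.86466165413535
squeeze_grip top 0.34 [257.9, 136.2, 290.0, 204.2] 273.85492537313434 170.52537313432836
top 447.2588398990676 [ 0.30880709 -0.01334615  1.49013041] [-1.76882618e-01  5.30558952e-04  9.84231811e-01]
scene 391.15307768078753 [ 1.23172143 -0.7347945   0.75843945] [ 0.56719829 -0.59646236  0.56790735]
wrist 330.4277533913884 [0.15923646 0.63459071 0.38411943] [-0.24547393  0.09159165  0.96506659]
```

View pics/top0.png

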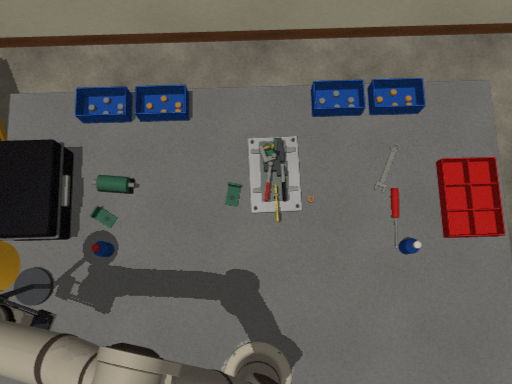

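The picture shows the clamp at about (274,175): yellow paddle (277,212) towards the image bottom, red handle on the left (267,188), black handle on the right (285,186). A green bracket is at (233,194) and a brass ring at (311,199).

```bash
python3 - <<'E'
from h import *
K,w=cam('top')
for n,p,z in [('paddle end',(277.5,220),.088),('jaw',(280,140),.088),('red',(267,190),.075),('ring',(311,199),.014),('brk',(233,194),.04),('plate TL',(249,138),.02),('plate BR',(301,211),.02),('plate TR',(298,137),.02),('plate BL',(251,212),.02)]:
  print(n,at_z(K,w,p,z).round(3))
b=cv2.imread('pics/top0.png')[125:225,220:320]
cv2.imwrite('pics/crop1.png',cv2.resize(b,(600,600),interpolation=cv2.INTER_CUBIC))
T=T_tool();print(T[:3,:3].round(3)); print(np.array(imaging.camera_info('wrist')['hand_eye']).round(3))
E
```

```text
paddle end [ 0.483 -0.079  0.088]
jaw [ 0.745 -0.097  0.088]
red [ 0.583 -0.05   0.075]
ring [ 0.56  -0.197  0.014]
brk [0.58  0.062 0.04 ]
plate TL [0.776 0.005 0.02 ]
plate BR [ 0.52  -0.162  0.02 ]
plate TR [ 0.775 -0.163  0.02 ]
plate BL [0.521 0.004 0.02 ]
[[ 0.346  0.938 -0.   ]
 [ 0.938 -0.346 -0.   ]
 [-0.    -0.    -1.   ]]
[[ 1.    -0.001  0.001  0.001]
 [-0.    -0.965 -0.262 -0.07 ]
 [ 0.001  0.262 -0.965  0.02 ]
 [ 0.     0.     0.     1.   ]]
```

View pics/crop1.png

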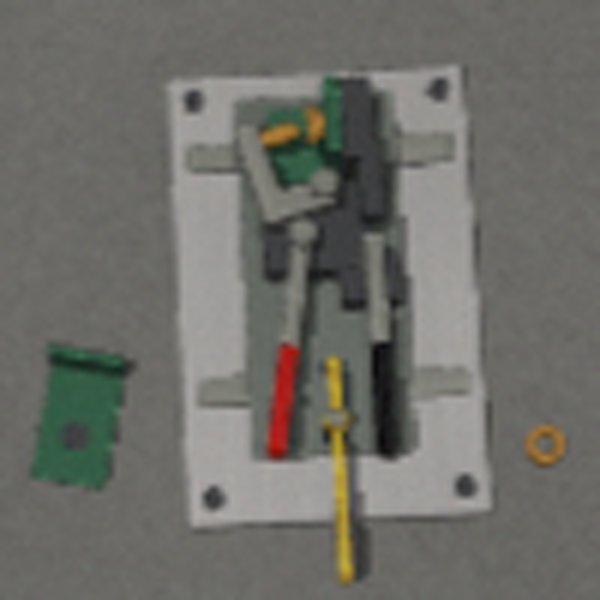

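arm_command([
  [0,0,0,-0.17,-1],
  [0,0,0,-0.17,-1],
  [0,0,0,-0.17,-1],
  [-0.54,0.236,0,0,-1],
  [-0.54,0.236,0,0,-1],
  [-0.54,0.236,0,0,-1],
  [-0.54,0.236,0,0,-1],
  [-0.54,0.236,0,0,-1],
  [-0.54,0.236,0,0,-1],
  [-0.54,0.236,0,0,-1],
  [-0.54,0.236,0,0,-1],
  [-0.54,0.236,0,0,-1],
])

```text
time: 1.85
tool_pos: [0.4606, 0.1325, 0.4052]
eef_rot: [0.0, 0.69, 0.724, 0.001]
contact_force: [-0.5, 1.3, -0.0]
finger_gap: 0.0918
```

arm_command([
  [-0.54,0.236,0,0,-1],
  [-0.54,0.236,0,0,-1],
  [-0.54,0.236,0,0,-1],
  [-0.54,0.236,0,0,-1],
  [0,0,0,0,-1],
  [0,0,0,0,-1],
])

```text
time: 2.6
tool_pos: [0.5643, -0.0767, 0.4044]
eef_rot: [-0.001, 0.69, 0.723, 0.0]
contact_force: [-0.5, 0.8, 0.4]
finger_gap: 0.0921
```

```bash
python3 - <<'E'
from h import *
T=T_tool(); print(T.round(3), monitor.read_state()['contact_force'])
b=imaging.get_image('wrist'); save('w1',b); np.save('w1T.npy',T)
E
python3 -c "
import cv2;b=cv2.imread('pics/w1.png');cv2.imwrite('pics/w1v.png',cv2.resize(b,(800,600),interpolation=cv2.INTER_CUBIC))"
```

```text
[[-0.047  0.999 -0.001  0.564]
 [ 0.999  0.047  0.001 -0.077]
 [ 0.001 -0.001 -1.     0.404]
 [ 0.     0.     0.     1.   ]] [-0.45841538  0.83485476  0.35288954]
```

View pics/w1v.png

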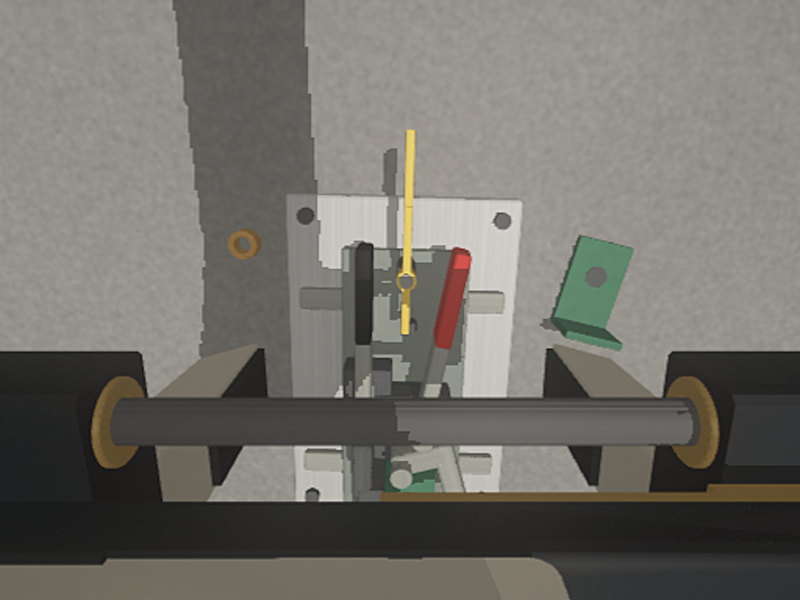

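The wrist view shows the yellow lever from (410,131) to its pin (406,282). The black handle is at x≈356–373 (rows 245–340), and the red handle's end at (459,255).

```bash
cat > m.py <<'E'
from h import *
import sys
def measure(n,zt=.088):
    img=cv2.imread(f'pics/{n}.png').astype(int); T=np.load(f'{n}T.npy'); K,w=cam('wrist',T)
    B,G,Rr=img[...,0],img[...,1],img[...,2]
    red=(Rr>110)&(G<80)&(B<80); yel=(Rr>150)&(G>120)&(B<120); blk=(img.max(2)<60)
    out={}
    for nm,m in (('red',red),('yel',yel),('blk',blk)):
        c,l,st,ce=cv2.connectedComponentsWithStats(m.astype(np.uint8))
        for k in range(1,c):
            if st[k,4]<60: continue
            ys,xs=np.nonzero(l==k)
            print(nm,st[k],ce[k].round(1))
    return img,K,w
if __name__=='__main__':
    img,K,w=measure(sys.argv[1])
E
python3 - <<'E'
from m import *
img,K,w=measure('w1')
for row in (165,185,205): print(row,img[row,218:248].max(1).tolist())
for nm,p in (('pin',(259.8,180.5)),('paddle end',(262.5,83)),('ring',(156,156))):
    print(nm,at_z(K,w,p,.088).round(4),at_z(K,w,p,.014).round(4))
g=cv2.imread('pics/w1.png')
E
```

```text
red [278 158  23  66 728] [288.5 191.9]
yel [255  83  11 102 516] [261.2 128.3]
yel [254 178   9  36 155] [258.8 198.3]
blk [227 155  12  66 529] [232.8 193. ]
blk [    0   223   512   161 30715] [220.8 324.4]
blk [ 348  223  164   92 6628] [463.3 266.4]
blk [133 285  22  26 359] [141.8 294.7]
blk [364 285  21  26 349] [376.1 294.7]
165 [159, 125, 149, 154, 157, 125, 98, 103, 98, 68, 58, 64, 65, 65, 65, 66, 68, 69, 63, 54, 42, 141, 160, 156, 154, 155, 155, 155, 156, 155]
185 [93, 93, 99, 101, 101, 100, 100, 102, 95, 63, 48, 50, 52, 50, 50, 50, 52, 51, 51, 47, 50, 93, 106, 100, 100, 100, 101, 101, 101, 100]
205 [124, 99, 93, 96, 96, 98, 98, 101, 92, 60, 41, 44, 44, 45, 46, 43, 47, 45, 43, 36, 79, 146, 158, 154, 152, 152, 152, 151, 151, 151]
pin [ 0.5666 -0.075   0.088 ] [ 0.5847 -0.0739  0.014 ]
paddle end [ 0.4808 -0.0768  0.088 ] [ 0.4775 -0.0762  0.014 ]
ring [ 0.5482 -0.1699  0.088 ] [ 0.5617 -0.1925  0.014 ]
```

```bash
python3 - <<'E'
from m import *
T=np.load('w1T.npy');K,w=cam('wrist',T)
s=1/1.5625
def p(x,y,z): return at_z(K,w,(x*s,y*s),z)
for nm,a,b,z in (('plateL',(288,195),(294,340),.02),('plateR',(522,200),(513,340),.02),('holes',(305,216),(312,495),.02),('lever',(410.5,131),(408,225),.088)):
    A,B=p(*a,z),p(*b,z); print(nm,A.round(4),B.round(4),np.degrees(np.arctan2((B-A)[1],(B-A)[0])).round(2))
A,B=p(305,216,.022),p(502,221,.022); print('holes across',A,B,np.degrees(np.arctan2((B-A)[1],(B-A)[0]))-90)
for row in (165,185,205):
    print('blk',at_z(K,w,(227,row),.088).round(4),at_z(K,w,(237,row),.088).round(4))
img=cv2.imread('pics/w1.png').astype(int)
red=(img[...,2]>110)&(img[...,1]<80)
for row in (165,180,195,210):
    xs=np.nonzero(red[row])[0]; print('red',row,xs.min(),xs.max(),at_z(K,w,(xs.min(),row),.088).round(4),at_z(K,w,(xs.max()+1,row),.088).round(4))
E
```

```text
plateL [ 0.5249 -0.1588  0.02  ] [ 0.6317 -0.1556  0.02  ] 1.73
plateR [0.5207 0.0039 0.02  ] [0.6241 0.0082 0.02  ] 2.37
holes [ 0.5389 -0.147   0.02  ] [ 0.7656 -0.1421  0.02  ] 1.26
lever [ 0.4815 -0.0766  0.088 ] [ 0.5329 -0.0754  0.088 ] 1.27
holes across [ 0.5386529  -0.14666771  0.022     ] [ 0.53566453 -0.00900391  0.022     ] 1.2435669803698204
blk [ 0.5535 -0.1056  0.088 ] [ 0.553  -0.0965  0.088 ]
blk [ 0.5723 -0.1051  0.088 ] [ 0.5718 -0.0959  0.088 ]
blk [ 0.5917 -0.1047  0.088 ] [ 0.5913 -0.0953  0.088 ]
red 165 288 300 [ 0.5508 -0.0501  0.088 ] [ 0.5503 -0.0382  0.088 ]
red 180 285 297 [ 0.565  -0.0518  0.088 ] [ 0.5644 -0.0399  0.088 ]
red 195 282 294 [ 0.5795 -0.0537  0.088 ] [ 0.5789 -0.0415  0.088 ]
red 210 279 291 [ 0.5944 -0.0555  0.088 ] [ 0.5938 -0.0433  0.088 ]
```

arm_command([
  [0.0,-0.1,0.35,0,-1],
  [0.0,-0.1,0.35,0,-1],
  [0,0,0,0,-1],
  [0,0,0,0,-1],
])

```text
time: 3.15
tool_pos: [0.5453, -0.077, 0.3361]
eef_rot: [0.001, 0.69, 0.724, 0.001]
contact_force: [0.8, 0.3, -0.4]
finger_gap: 0.0916
```

```bash
python3 - <<'E'
from h import *
T=T_tool(); print(T.round(3), monitor.read_state()['contact_force'])
b=imaging.get_image('wrist'); save('w2',b); np.save('w2T.npy',T)
cv2.imwrite('pics/w2v.png',cv2.resize(b[:,:,::-1],(800,600),interpolation=cv2.INTER_CUBIC))
import m; m.measure('w2')
E
```

```text
[[-0.049  0.999  0.002  0.545]
 [ 0.999  0.049  0.    -0.077]
 [ 0.     0.002 -1.     0.336]
 [ 0.     0.     0.     1.   ]] [ 0.80665768  0.27461855 -0.38810752]
red [283 196  29  58 989] [298.  225.3]
yel [251 106  17 148 973] [260.8 176.2]
blk [219 192  15  63 914] [226.1 223.6]
blk [    0   223   512   161 30388] [220.1 324.5]
blk [348 223  30  32 529] [358.3 242.9]
blk [ 379  225  133   90 6086] [472.5 268.5]
blk [133 285  22  26 356] [141.8 294.7]
blk [364 285  21  26 345] [376.1 294.7]
blk [249 291  24  15 130] [263.7 296.3]
```

View pics/w2v.png

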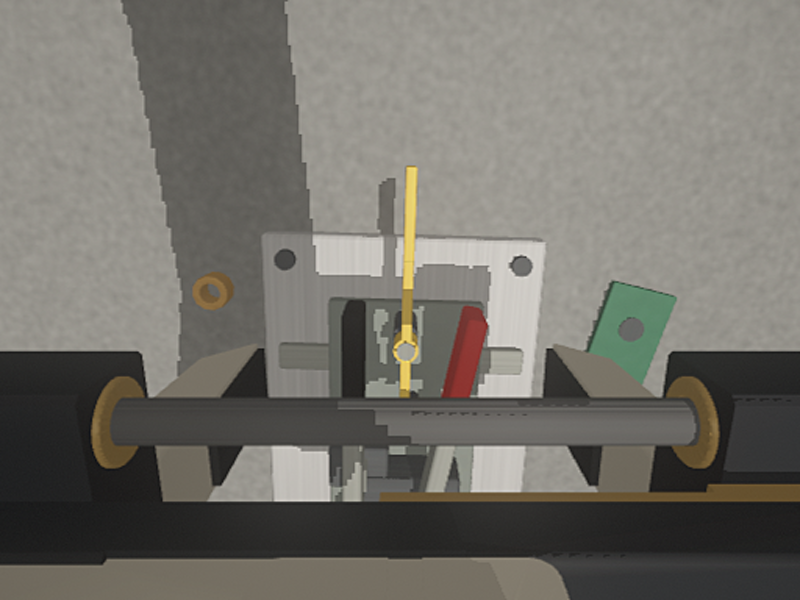

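The second view shows the paddle end at (411,166), the pin at (405,351), the black handle at x≈342–365 and the red handle's end at about (475,310). No contact.

```bash
python3 - <<'E'
from m import *
c1=cam('wrist',np.load('w1T.npy'));c2=cam('wrist',np.load('w2T.npy'))
def tri(a,b):
    A=[];y=[]
    for (K,w),p in ((c1,a),(c2,b)):
        o,d=ray(K,w,p);d/=np.linalg.norm(d);P=np.eye(3)-np.outer(d,d);A.append(P);y.append(P@o)
    return np.linalg.lstsq(np.vstack(A),np.hstack(y),rcond=None)[0].round(4)
s=1/1.5625
print('paddle end',tri((262.7,83),(263.2,106.3)))
print('pin',tri((406*s,282*s),(405*s,351*s)))
img=cv2.imread('pics/w2.png').astype(int)
for row in (200,215,230,245): print(row,'blk',img[row,208:238].max(1).tolist())
img=cv2.imread('pics/w2.png').astype(int)
red=(img[...,2]>100)&(img[...,1]<80); K,w=c2
for row in (205,215,225,235):
    xs=np.nonzero(red[row])[0]; print('red',row,xs.min(),xs.max(),at_z(K,w,(xs.min(),row),.088).round(4),at_z(K,w,(xs.max()+1,row),.088).round(4),img[row,xs.min():xs.max()+1,2].tolist())
for nm,p in (('pin',(259.2,224.6)),('end',(263.2,106.3)),('blk L',(219,215)),('blk R',(230,215))): print(nm,at_z(K,w,p,.088).round(4))
E
```

```text
paddle end [ 0.4805 -0.0767  0.082 ]
pin [ 0.5691 -0.075   0.0776]
200 blk [138, 126, 103, 97, 100, 101, 100, 101, 101, 102, 106, 71, 41, 45, 47, 48, 47, 47, 48, 47, 48, 47, 46, 48, 43, 47, 93, 105, 102, 101]
215 blk [135, 137, 109, 93, 98, 100, 98, 98, 100, 105, 71, 37, 44, 44, 43, 45, 44, 45, 45, 44, 44, 44, 44, 43, 40, 43, 91, 103, 100, 100]
230 blk [110, 112, 101, 94, 98, 99, 97, 97, 98, 101, 75, 39, 39, 41, 41, 41, 41, 41, 42, 40, 43, 40, 40, 38, 35, 41, 91, 102, 98, 98]
245 blk [130, 135, 110, 92, 95, 97, 97, 97, 98, 103, 74, 38, 37, 39, 39, 39, 41, 41, 40, 38, 41, 39, 38, 36, 31, 51, 97, 107, 142, 157]
red 205 294 310 [ 0.5486 -0.0509  0.088 ] [ 0.548  -0.0386  0.088 ] [112, 116, 115, 115, 115, 117, 134, 142, 143, 141, 138, 135, 131, 128, 125, 121, 113]
red 215 291 309 [ 0.5563 -0.0525  0.088 ] [ 0.5557 -0.0387  0.088 ] [106, 113, 115, 114, 115, 114, 128, 137, 141, 144, 144, 143, 143, 143, 142, 144, 143, 143, 139]
red 225 289 307 [ 0.5642 -0.0534  0.088 ] [ 0.5635 -0.0394  0.088 ] [110, 113, 114, 114, 113, 120, 133, 140, 142, 144, 142, 142, 142, 142, 142, 143, 143, 141, 129]
red 235 286 305 [ 0.5722 -0.0551  0.088 ] [ 0.5715 -0.0402  0.088 ] [106, 111, 112, 113, 112, 111, 125, 136, 141, 142, 142, 142, 142, 142, 142, 142, 142, 142, 142, 113]
pin [ 0.565  -0.0753  0.088 ]
end [ 0.4804 -0.0768  0.088 ]
blk L [ 0.5589 -0.105   0.088 ]
blk R [ 0.5585 -0.097   0.088 ]
```

arm_command([
  [0,0,0,0.03,-1],
  [0.04,0.21,0,0,-1],
  [0,0,0.26,0,-1],
  [0,0,0.26,0,-1],
  [0,0,0.26,0,-1],
  [0,0,0.24,0,-1],
  [0,0,0,0,-1],
  [0,0,0,0,-1],
], force=15)

```text
time: 4.2
tool_pos: [0.5662, -0.0736, 0.2339]
eef_rot: [0.001, 0.699, 0.715, 0.001]
contact_force: [0.7, 0.3, 0.5]
finger_gap: 0.0917
```

```bash
python3 - <<'E'
from h import *
T=T_tool(); print(T.round(4), monitor.read_state()['contact_force'],monitor.read_state()['finger_gap'])
b=imaging.get_image('wrist'); save('w3',b); np.save('w3T.npy',T)
cv2.imwrite('pics/w3v.png',cv2.resize(b[:,:,::-1],(800,600),interpolation=cv2.INTER_CUBIC))
E
```

```text
[[-2.280e-02  9.997e-01  1.800e-03  5.662e-01]
 [ 9.997e-01  2.280e-02 -2.000e-04 -7.360e-02]
 [-2.000e-04  1.800e-03 -1.000e+00  2.339e-01]
 [ 0.000e+00  0.000e+00  0.000e+00  1.000e+00]] [0.68214281 0.33296645 0.53910805] 0.09172499788360794
```

View pics/w3v.png

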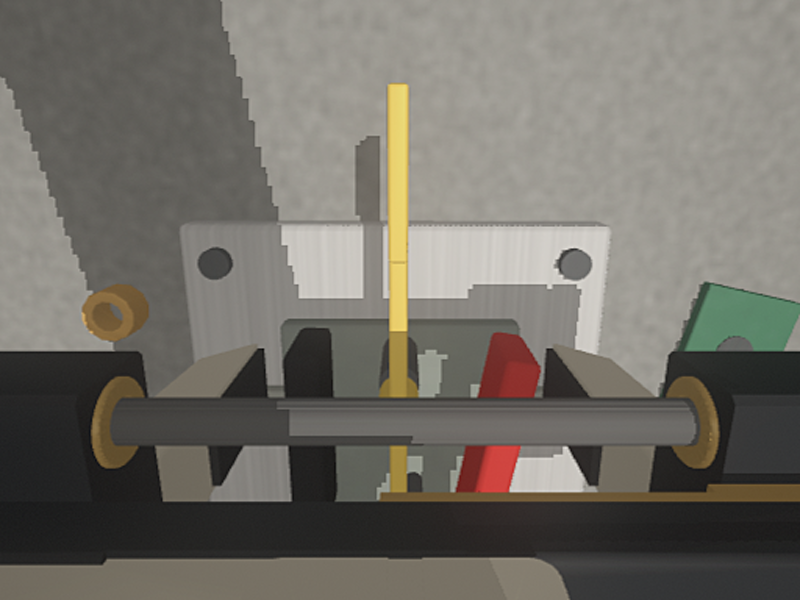

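arm_command([
  [0.01,0,0,0,-0.54],
  [0,0,0,0,-0.54],
  [0,0,0,0,-0.54],
  [0,0,0,0,-0.54],
], force=15)

```text
time: 4.75
tool_pos: [0.5654, -0.0726, 0.2328]
eef_rot: [0.0, 0.699, 0.715, 0.0]
contact_force: [-0.4, 0.1, 0.4]
finger_gap: 0.0708
```

arm_command([
  [0.01,0,0,0,-0.54],
  [0,0,0,0,-0.54],
])

```text
time: 5.0
tool_pos: [0.5653, -0.0714, 0.2326]
eef_rot: [-0.0, 0.699, 0.715, 0.0]
contact_force: [0.1, 1.0, 1.4]
finger_gap: 0.071
```

arm_command([
  [0.01,0,0,0,-0.54],
  [0,0,0,0,-0.54],
])

```text
time: 5.25
tool_pos: [0.5653, -0.0709, 0.2326]
eef_rot: [0.0, 0.699, 0.715, -0.0]
contact_force: [0.5, -2.3, -1.0]
finger_gap: 0.0709
```

arm_command([
  [0.005,0,0,0,-0.54],
  [0,0,0,0,-0.54],
])

```text
time: 5.5
tool_pos: [0.5653, -0.0708, 0.2326]
eef_rot: [0.0, 0.699, 0.715, -0.0]
contact_force: [0.8, -3.9, -1.6]
finger_gap: 0.0709
```

arm_command([
  [-0.012,0,0,0,-0.5],
  [-0.012,0,0,0,-0.46],
  [0,0,0,0,-0.46],
], force=20)

```text
time: 5.88
tool_pos: [0.5653, -0.0727, 0.2326]
eef_rot: [0.0, 0.699, 0.715, -0.0]
contact_force: [0.5, -4.6, -1.8]
finger_gap: 0.0673
```

arm_command([
  [-0.01,0,0,0,-0.415],
  [-0.01,0,0,0,-0.37],
  [0,0,0,0,-0.37],
])

```text
time: 6.25
tool_pos: [0.5653, -0.0747, 0.2326]
eef_rot: [-0.0, 0.699, 0.715, -0.0]
contact_force: [-0.0, -4.4, -1.8]
finger_gap: 0.0632
```

arm_command([
  [-0.008,0,0,0,-0.37],
  [0,0,0,0,-0.37],
])

```text
time: 6.5
tool_pos: [0.5653, -0.0749, 0.2327]
eef_rot: [-0.0, 0.699, 0.715, 0.0]
contact_force: [-0.4, -2.1, -0.3]
finger_gap: 0.0628
```

```bash
python3 - <<'E'
from h import *
T=T_tool(); print(T[:3,3].round(4), monitor.read_state()['contact_force'],monitor.read_state()['finger_gap'],monitor.read_state()['wrist_torque'])
b=imaging.get_image('wrist'); save('w4',b); np.save('w4T.npy',T)
cv2.imwrite('pics/w4v.png',cv2.resize(b[180:340,100:420,::-1],(800,400),interpolation=cv2.INTER_CUBIC))
E
```

```text
[ 0.5653 -0.0749  0.2327] [-0.43790139 -2.14287018 -0.25152956] 0.06279982715842702 [-0.48313429  0.07104064  0.1730915 ]
```

View pics/w4v.png

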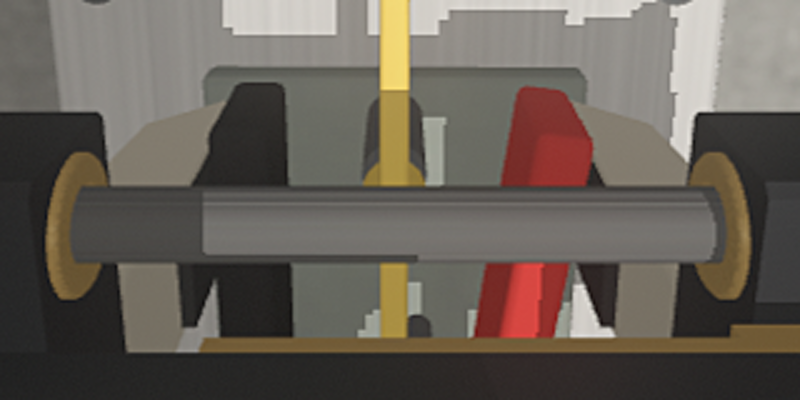

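Both pads are on or nearly on their handles (black at x≈215–290, red at 500–590).

arm_command([
  [-0.01,0,0,0,-0.33],
  [-0.01,0,0,0,-0.285],
  [0,0,0,0,-0.285],
])

```text
time: 6.92
tool_pos: [0.5654, -0.0768, 0.2327]
eef_rot: [-0.0, 0.699, 0.715, 0.0]
contact_force: [-1.2, 0.2, -0.3]
finger_gap: 0.0589
```

arm_command([
  [-0.01,0,0,0,-0.24],
  [-0.01,0,0,0,-0.195],
  [0,0,0,0,-0.195],
])

```text
time: 7.3
tool_pos: [0.5655, -0.0789, 0.2327]
eef_rot: [-0.0, 0.699, 0.715, 0.0]
contact_force: [-1.5, 1.0, -0.2]
finger_gap: 0.0548
```

arm_command([
  [-0.009,0,0,0,-0.15],
  [-0.009,0,0,0,-0.11],
  [0,0,0,0,-0.11],
])

```text
time: 7.68
tool_pos: [0.5659, -0.0816, 0.233]
eef_rot: [0.001, 0.699, 0.715, 0.0]
contact_force: [0.1, 0.2, 0.5]
finger_gap: 0.051
```

arm_command([
  [-0.008,0,0,0,-0.07],
  [0,0,0,0,-0.07],
  [0,0,0,0,-0.07],
])

```text
time: 8.05
tool_pos: [0.5656, -0.0819, 0.2327]
eef_rot: [0.0, 0.699, 0.715, 0.0]
contact_force: [-0.8, -0.1, -0.7]
finger_gap: 0.0493
```

arm_command([
  [-0.003,0,0,0,-0.045],
  [0,0,0,0,-0.045],
  [0,0,0,0,-0.045],
])

```text
time: 8.43
tool_pos: [0.5656, -0.0822, 0.2327]
eef_rot: [0.0, 0.699, 0.715, 0.0]
contact_force: [-0.4, 0.3, 0.4]
finger_gap: 0.0483
```

```bash
python3 - <<'E'
from h import *
T=T_tool(); print(T[:3,3].round(4), monitor.read_state()['contact_force'],monitor.read_state()['finger_gap'])
b=imaging.get_image('wrist'); save('w5',b)
cv2.imwrite('pics/w5v.png',cv2.resize(b[180:340,100:420,::-1],(800,400),interpolation=cv2.INTER_CUBIC))
E
```

```text
[ 0.5656 -0.0822  0.2327] [-0.44363206  0.30213455  0.39653701] 0.048255342697491016
```

View pics/w5v.png

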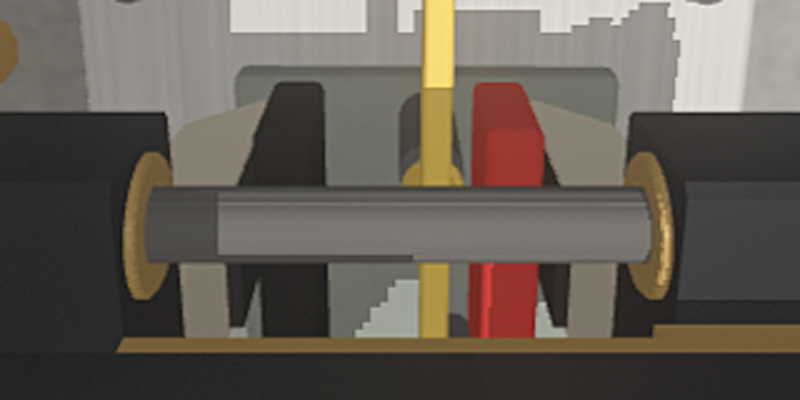

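The red handle is now parallel to the black one. Let go and wait.

arm_command([
  [0,0,0,0,-0.25],
  [0,0,0,0,-0.5],
  [0.02,0,0,0,-0.7],
  [0,0,0,0,-0.7],
  [0,0,-0.3,0,-0.7],
  [0,0,-0.4,0,-0.7],
  [0,0,-0.4,0,-0.7],
  [0,0,0,0,-0.7],
  [0,0,0,0,-0.7],
  [0,0,0,0,-0.7],
  [0,0,0,0,-0.7],
  [0,0,0,0,-0.7],
])

```text
time: 9.98
tool_pos: [0.5654, -0.0801, 0.342]
eef_rot: [-0.001, 0.699, 0.715, -0.0]
contact_force: [0.4, 0.7, -0.4]
finger_gap: 0.0782
```

```bash
python3 - <<'E'
from h import *
T=T_tool(); print(T.round(4), monitor.read_state()['contact_force'],monitor.read_state()['finger_gap'])
b=imaging.get_image('wrist'); save('w6',b); np.save('w6T.npy',T)
t=imaging.get_image('top'); save('t6',t)
cv2.imwrite('pics/w6v.png',np.hstack([cv2.resize(b[60:260,156:356,::-1],(400,400),interpolation=cv2.INTER_CUBIC),cv2.resize(t[125:225,220:320,::-1],(400,400),interpolation=cv2.INTER_CUBIC)]))
E
```

```text
[[-2.330e-02  9.997e-01 -1.300e-03  5.654e-01]
 [ 9.997e-01  2.330e-02  2.000e-04 -8.010e-02]
 [ 2.000e-04 -1.300e-03 -1.000e+00  3.420e-01]
 [ 0.000e+00  0.000e+00  0.000e+00  1.000e+00]] [ 0.44441188  0.66621255 -0.4484069 ] 0.07821159627240878
```

View pics/w6v.png

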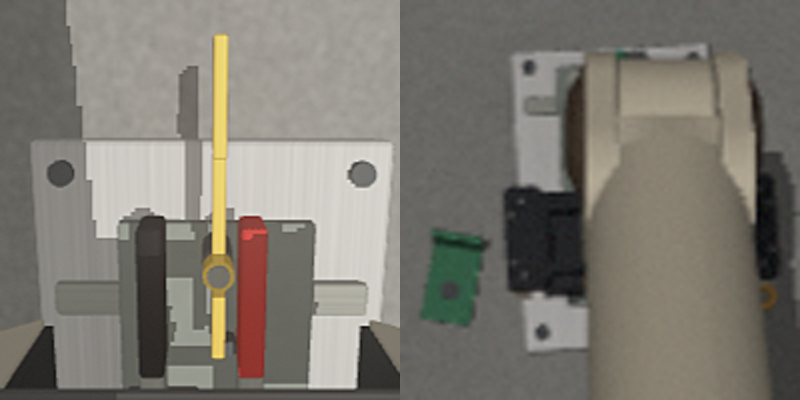

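The clamp stays locked with the fingers away. Next I straddle the paddle.

arm_command([
  [0.04,-0.34,0,0,0.13],
  [0,-0.33,0,0,0.13],
  [0,0,0,0,0.13],
  [0,0,0.3,0,0.13],
  [0,0,0.3,0,0.13],
  [0,0,0.3,0,0.13],
  [0,0,0.18,0,0.13],
  [0,0,0,0,0.13],
  [0,0,0,0,0.13],
])

```text
time: 11.2
tool_pos: [0.4993, -0.0777, 0.2353]
eef_rot: [0.0, 0.699, 0.715, 0.0]
contact_force: [0.8, -0.4, -0.6]
finger_gap: 0.0401
```

```bash
python3 - <<'E'
from h import *
T=T_tool(); print(T[:3,3].round(4), monitor.read_state()['contact_force'],monitor.read_state()['finger_gap'])
b=imaging.get_image('wrist'); save('w7',b)
s=imaging.get_image('scene'); save('s7',s)
K,w=cam('scene'); u,v=proj(K,w,[.52,-.075,.08]).astype(int); print(u,v)
c=s[v-60:v+60,u-80:u+80,::-1]
cv2.imwrite('pics/w7v.png',np.hstack([cv2.resize(b[:,:,::-1],(400,300)),cv2.resize(c,(400,300),interpolation=cv2.INTER_CUBIC)]))
E
```

```text
[ 0.4993 -0.0777  0.2353] [ 0.76975711 -0.42620385 -0.63369489] 0.040068516786561176
232 200
```

View pics/w7v.png

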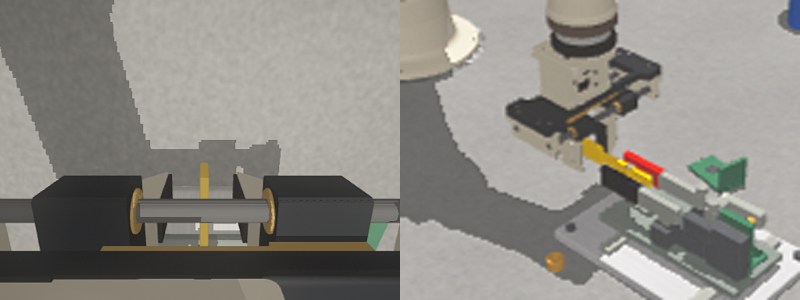

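The left panel shows the paddle between the fingers; the right panel shows the gripper over the paddle, clear of the handles.

arm_command([
  [-0.07,0,0,0,0.13],
  [-0.07,0,0,0,0.13],
  [0,0,0,0,0.13],
  [-0.02,0,0,0,0.13],
  [-0.02,0,0,0,0.13],
  [0,0,0,0,0.13],
])

```text
time: 12.05
tool_pos: [0.4989, -0.0955, 0.2347]
eef_rot: [-0.0, 0.699, 0.715, 0.0]
contact_force: [0.0, 0.4, 1.0]
finger_gap: 0.0397
```

arm_command([
  [-0.015,0,0,0,0.13],
  [-0.015,0,0,0,0.13],
  [0,0,0,0,0.13],
])

```text
time: 12.42
tool_pos: [0.499, -0.0982, 0.2347]
eef_rot: [-0.0, 0.699, 0.716, 0.0]
contact_force: [0.0, 4.4, 0.6]
finger_gap: 0.0399
```

arm_command([
  [-0.015,0,0,0,0.13],
  [-0.015,0,0,0,0.13],
  [0,0,0,0,0.13],
])

```text
time: 12.8
tool_pos: [0.4991, -0.1027, 0.2347]
eef_rot: [0.0, 0.699, 0.715, -0.0]
contact_force: [1.4, 0.8, -0.2]
finger_gap: 0.04
```

arm_command([
  [-0.01,0,0,0,0.13],
  [-0.01,0,0,0,0.13],
  [0,0,0,0,0.13],
])

```text
time: 13.18
tool_pos: [0.4991, -0.1039, 0.2347]
eef_rot: [0.0, 0.699, 0.715, -0.0]
contact_force: [0.9, 0.7, -0.6]
finger_gap: 0.0401
```

arm_command([
  [-0.015,0,0,0,0.13],
  [0,0,0,0,0.13],
])

```text
time: 13.42
tool_pos: [0.4991, -0.1053, 0.2347]
eef_rot: [0.0, 0.699, 0.715, -0.0]
contact_force: [1.2, 1.9, -0.1]
finger_gap: 0.0401
```

arm_command([
  [0.07,0,0,0,0.13],
  [0.07,0,0,0,0.13],
  [0.12,0,0,0,0.13],
  [0,0,0,0,0.13],
  [0,0,-0.3,0,0.13],
  [0,0,-0.5,0,0.13],
  [0,0,-0.5,0,0.13],
  [0,-0.3,0,0,0.13],
  [0,0,0,0,0.13],
])

```text
time: 14.55
tool_pos: [0.4669, -0.0803, 0.3652]
eef_rot: [0.0, 0.699, 0.715, -0.0]
contact_force: [0.2, -0.2, 0.8]
finger_gap: 0.0399
```

```bash
python3 - <<'E'
from h import *
T=T_tool(); print(T[:3,3].round(4), monitor.read_state()['contact_force'],monitor.read_state()['time'])
s=imaging.get_image('scene'); save('s8',s); b=imaging.get_image('top'); save('t8',b)
c=s[130:250,180:340,::-1]
cv2.imwrite('pics/w8v.png',np.hstack([cv2.resize(b[125:225,220:320,::-1],(400,400),interpolation=cv2.INTER_CUBIC),cv2.copyMakeBorder(cv2.resize(c,(400,300),interpolation=cv2.INTER_CUBIC),0,100,0,0,0)]))
E
```

```text
[ 0.4669 -0.0803  0.3652] [ 0.217018   -0.24014163  0.79454441] 14.55
```

View pics/w8v.png

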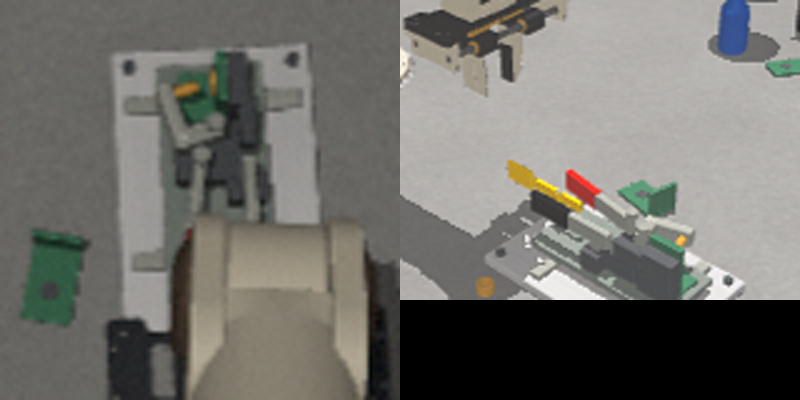

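The top view (arm partly covering) and the scene view show the red handle splayed open again, with nothing knocked over. I check numerically from the original wrist pose, then look at the bush.

arm_command([
  [0,0.4,-0.2,0,0.13],
  [0,0.57,-0.2,0,-1],
  [0,0,0,0,-1],
  [0,0,0,0,-1],
  [0,0,0,0,-1],
])

```text
time: 15.28
tool_pos: [0.5646, -0.0778, 0.4036]
eef_rot: [-0.001, 0.699, 0.715, -0.001]
contact_force: [0.2, -0.0, 0.3]
finger_gap: 0.0756
```

```bash
python3 - <<'E'
from h import *
T=T_tool(); b=imaging.get_image('wrist'); save('w9',b); np.save('w9T.npy',T); print(T[:3,3])
for n in ('w1','w9'):
    img=cv2.imread(f'pics/{n}.png').astype(int);K,w=cam('wrist',np.load(n+'T.npy'))
    red=(img[...,2]>110)&(img[...,1]<80)&(img[...,0]<80); yel=(img[...,2]>150)&(img[...,1]>120)&(img[...,0]<120); blk=img.max(2)<60
    def world(m,z,lo=True):
        c,l,st,ce=cv2.connectedComponentsWithStats(m.astype(np.uint8)); 
        k=[k for k in range(1,c) if st[k,4]>150 and 200<ce[k][0]<320 and ce[k][1]<225]
        for kk in k:
            ys,xs=np.nonzero(l==kk); P=np.array([at_z(K,w,p,z)[:2] for p in zip(xs,ys)]); q=P.mean(0)
            v=np.linalg.svd(P-q,full_matrices=False)[2][0]; v*=np.sign(v[0]); print(n,q.round(4),'ang',np.degrees(np.arctan2(v[1],v[0])).round(2),len(xs))
    for nm,m in (('red',red),('yel',yel),('blk',blk)): print(nm); world(m,.088)
E
```

```text
[ 0.56456457 -0.07779779  0.403614  ]
red
w1 [ 0.5764 -0.0478] ang -6.3 728
yel
w1 [ 0.5195 -0.0761] ang 1.52 516
w1 [ 0.5838 -0.0752] ang 4.81 155
blk
w1 [ 0.58   -0.0996] ang -0.66 529
red
w9 [ 0.5776 -0.0483] ang -6.71 727
yel
w9 [ 0.5375 -0.0758] ang 1.11 639
blk
w9 [ 0.5808 -0.0997] ang -0.45 525
```

arm_command([
  [0,0.6,0,0,-1],
  [0,0.6,0,0,-1],
  [0,0,0,0,-1],
  [0,0,0,0,-1],
])

```text
time: 15.82
tool_pos: [0.6846, -0.075, 0.4038]
eef_rot: [-0.001, 0.699, 0.715, -0.001]
contact_force: [-1.0, -0.5, 0.8]
finger_gap: 0.0919
```

```bash
python3 - <<'E'
from h import *
T=T_tool(); b=imaging.get_image('wrist'); save('w10',b); np.save('w10T.npy',T); print(T[:3,3])
K,w=cam('wrist',T); 
u,v=proj(K,w,[.70,-.07,.06]).astype(int); print(u,v); u0=max(0,u-80);v0=max(0,v-60)
a=cv2.resize(b[v0:v0+120,u0:u0+160,::-1],(800,600),interpolation=cv2.INTER_CUBIC); cv2.imwrite('pics/w10v.png',a); print(u0,v0)
E
```

```text
[ 0.68462998 -0.07500223  0.40375464]
263 187
183 127
```

View pics/w10v.png

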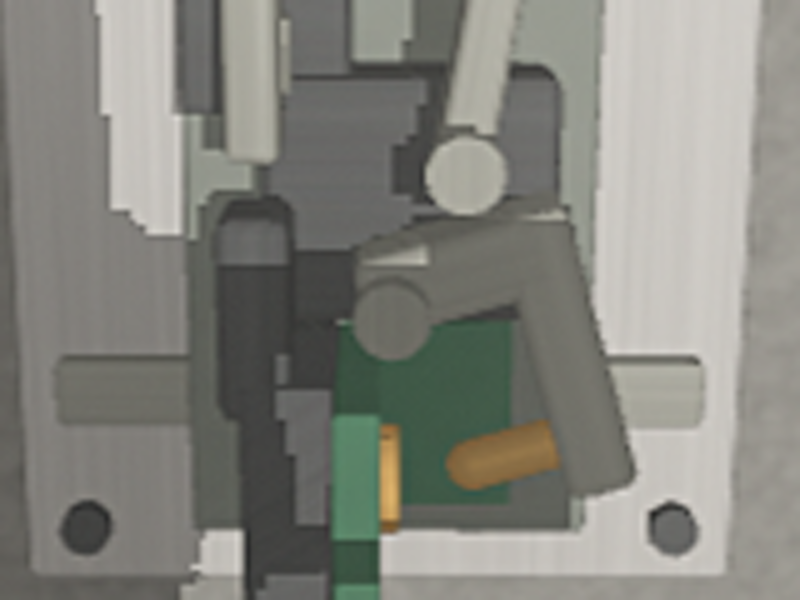

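The bush's brass flange (x≈380–400, about 4 mm) sits against the bracket wall (x≈380) with no visible gap. The jaw is open, and the red handle, lever and black handle lie within about 1 mm and 0.5° of where they started. The lever's own position shows only as its angle (1.1° against 1.5°), because its visible patches differed between views.

```bash
python3 -c "
from plant import sign_off; print(sign_off())"
```

```text
the job is handed in; nothing more can be done
None
```

The bush is pressed home, the clamp was released afterwards, and I handed the job in at about 16 s of the 61 s allowed. The hand-in gives no verdict.

- **Pressing:** I touched the rear handle to find it, about 27 mm to the clamp's -y. I then squeezed both handles in small steps at a 20 N grip setting, moving the gripper along so the sideways force on the clamp stayed under 5 N (the brake slips at about 7 N). The red handle ended parallel to the rear one.
- **Locked by itself:** I opened the fingers and lifted clear. After about 1.3 s the clamp was still locked with nothing touching it, and it stayed locked until the lever was pulled, about 2 s later.
- **Release:** I pulled the paddle about 9 mm with one finger, well away from the red handle. The sideways force rose to about 4.4 N, then dropped as the clamp snapped open, and I let the lever return.

**Last checks:**
- **Red handle and lever:** the red handle is back at its open angle (-6.7° against -6.3° before). The lever is back along the clamp (1.1° against 1.5°).
- **Carriage:** the rear handle reads within about 1 mm of where it started, so the carriage barely moved.
- **Bush:** the flange shows no gap to the bracket. I judged that by eye and did not measure the depth.
- **Other things on the bench:** I kept clear of them. The last pictures show the nearby spare bracket and bush apparently undisturbed, but I did not measure them.
- **Disagreement:** handle-top heights from two wrist views came out at 78–82 mm, against 88 mm from the text. I worked with the text's heights, and the touch on the rear handle agreed with the sideways position that gave to about 1.5 mm.

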